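# Slide the cactus pot up as a bookend

### The job

The square cactus pot is to serve as bookend for the row in the card rack: slide it along the counter, never lifting or tipping it, from its parking outline up the middle of the taped lane, turned square on to the rack's sprung end plate, and press the plate in gently to about half its travel (about 10 mm past first touch). Let go, so that the pot stays standing there with the plate springing against it. Leave the clipboard, desk tidy and hole punch alone.

Things in the scene. Friction and masses are not known exactly. Their poses are not given: they have to be found in the camera images.
- pot_mid (a point): Centre of the loose cactus pot: square white ceramic with a weighted foot, 64 x 64 mm, upright flat sides, 58 mm high (this point is 29 mm above the counter); x and y axes square to its sides, z up, four sides alike. A ball cactus 40 mm wide sticks up 14 mm in its middle. Pushed or held high it tips. 0.77 to 0.97 kg; sliding takes a steady 4 to 6.5 N, not told.
- rack: Card rack fixed on the counter: aluminium trough 116 mm wide, up to 99 mm high, from whose open end a row of document cases (100 mm wide, to 91 mm high) sticks out. Origin: counter height, middle of the open end; +y runs into the 170 mm long trough, -y down the middle of the lane towards the parked pot, x across the lane. The row does not give.
- lane_end (a point): Point on the counter, axes as the rack's, 200 mm from the rack's origin along its -y, in the middle of the lane between two flat white tapes 66 mm either side. Before the row, on two rods, stands the sprung end plate: aluminium, 60 mm wide, 11 to 51 mm above the counter, square to y, centred on the lane.
- plate_zone (a point): Point on the lane's middle line, axes as the rack's, 95 mm from the rack's origin along its -y, 31 mm up. The untouched plate's front face is within 45 mm of here either way along y, set anew each time and not told: feel (or see) for it. It gives towards +y by 20 mm, pushing back with 1 N at first touch and 0.15 N more per mm, then stops hard.
- park: Square outline of flat white tape on the counter, 86 mm wide, where the pot is parked at the start; origin in its centre.
- clipboard: Aluminium clipboard, 160 mm (its x) by 230 mm (its y), 5 mm thick, with a steel spring clip at its +y end up to 17 mm high; loose; origin at the centre of its underside. A bystander.
- tidy: Red plastic desk tidy, 90 mm (x) by 130 mm (y) by 90 mm high, with pens up to 150 mm high; loose; origin at the centre of its underside. A bystander.
- punch: Steel hole punch, 90 mm (x) by 120 mm (y), 65 mm high; loose; origin at the centre of its underside. A bystander.
Not all that is in view belongs to the job. Of the things that look like the part that bears pot_mid, the middle-sized one is meant.

How it is judged:
By the outcome, as a careful person would: the job done as asked, in the order asked, and still so for the second after the job is handed in, with the robot touching nothing.
It also fails if it takes over 51 s, if anything falls off the work surface, if the arm or the gripper's body presses on something with over 40 N, if the wrist force passes 120 N, or if a joint passes its speed limit or range.

### The arm

A 7-joint arm with a two-finger parallel gripper is mounted at the origin on the work surface. World frame = base frame: x ahead of the robot, y to its left, z up, the work surface at z = 0. Lengths are in m, angles in degrees, forces in N, time in s.
With the tool pointing down it reaches from about 0.4 to 0.875 m from the base axis. Payload 6.5 kg.
Tool frame: the origin (TCP) lies between the finger pads; the fingertips stand 11 mm ahead of it and the grasp point (between the pads) lies 8 mm behind it; y points along the fingers, x is the direction in which the jaws open and shut, and the axes are right-handed (so a half turn about y gives the same grasp; the last joint's range is limited). The gripper opens to 85 mm and grips with 20 to 120 N. Pads are 22 mm wide; open, the fingers measure 114 mm over their backs; the gripper's body (76 mm by 85 mm) begins 54 mm behind the grasp point. The pads swing forward as they close: fully open they stand 13 mm farther back than shut.
Start: joints at [67.483, 30.733, -0.252, 88.115, 0.149, 61.152, -4.079], TCP at [0.209, -0.616, 0.242] pointing down, gripper open.
Joint ranges: [-154.64, 154.64], [-21.42, 123.67], [-72.66, 72.17], [13.99, 137.28], [-74.86, 254.86], [10.95, 109.41], [-158.01, 158.01]. Speed limits (degrees/s): [136.94, 136.94, 180, 180, 180, 180, 180].

### API

Orientations are given as a 3x3 rotation matrix whose columns are the frame's x, y, z axes.
In Python, from rig import sense, capture, hand_in gives the robot as it stands.
- The arm moves only by the tool arm_command, never from a script. Its argument "rows" is a list of rows, each an object of numbers: "x", "y", "z": the shift along the world's x, y, z in mm; "wx", "wy", "wz": the turn, a rotation vector about the world's x, y, z in rad; "hand": the closure in counts, from 0 (fully open) to 255 (shut). In form: [{"x": .., "y": .., "z": .., "wx": .., "wy": .., "wz": .., "hand": ..}, ...]. A call has exactly 8 rows; each row is the pose to reach, as a shift and turn from the pose commanded when the call began; what a row does not reach only later rows make up. A row lasts 1/12 s, in which the tool goes at most 41.7 mm and 7.16 degrees, less where a joint would pass 70% of its speed; a pose out of reach is approached as far as the arm can. A call with a gripper value outside its range is refused whole. The fingers move at their own pace and stop on an object; "newtons" is the grip in N (left out, the last holds). Time passes only in rows, so rows that repeat a pose let the fingers close, or fill a call up. It gives the time, the measured TCP pose, the force and the opening at its end, in the units of the state.
- sense(): the state, without advancing time (a new reading comes with each control period).
- capture(name): name is "scene" or "side" or "wrist"; returns a dict with "img" (480x640x3 uint8, blue, green, red), "depth" (480x640 float32, m along the optical axis (not along the pixel's ray), 0 where there is no reading), "mtx" (3x3 intrinsics, pixels), "R" (3x3) and "t" (3): a world point X has camera coordinates R X + t. Camera axes: x right, y down, z forward; pixel columns grow to the right and rows downward; lengths in m; the calibration is good to about 2 mm. A picture is of the moment at which its call begins.
- hand_in(): hands the job in, once; it reports no verdict.
The state is a dict: "clock": time; "q": joint angles; "joint_vel": joint speeds; "joint_torque": joint torques, N m; "tcp_pos": TCP position; "orientation": TCP orientation; "ft_force": force on the tool from outside, world axes, zero at the start; "moment": the same for the moment, N m; "grip_width": finger opening in m.
Only numpy, scipy, OpenCV 4.12 (cv2) and the standard library are available. Lean on these libraries where they do the work, as an engineer would, in place of code of your own. Each camera call takes 0.05 s, during which the arm holds its last target. There are 200 camera calls.

## Working session

There is one attempt and no reset: what is moved stays moved. The work goes in short steps, Python scripts to look and compute and a tool call to move; the robot and the scene stay as the last step left them, time stands still between calls to the robot, and variables do not carry over. Pictures are saved under pics/ and viewed, about 8 in all and at most 12, crops included, and the job is handed in when it is done.

Besides the shell and the picture viewer there is one more tool, called by a JSON object that holds its "api" and its "payload", one argument or row to a line. arm_command: Moves the arm, as the interface text tells. Its arguments: {"type":"object","properties":{"rows":{"type":"array"},"newtons":{"type":"number"}},"required":["rows"]}

```bash
mkdir -p pics; cat > h.py <<'E'
import numpy as np, cv2, pickle
from rig import sense, capture, hand_in
def snap(n,f):
    c=capture(n); pickle.dump(c,open(f'{f}.pkl','wb')); cv2.imwrite(f'pics/{f}.png',c['img']); return c
def ray(c,u,v,z):
    d=c['R'].T@np.linalg.inv(c['mtx'])@np.array([u,v,1.]); o=-c['R'].T@c['t']
    return o+d*(z-o[2])/d[2]
def proj(c,X):
    p=c['mtx']@(c['R']@np.array(X,float)+c['t']); return p[:2]/p[2]
def cloud(c):
    v,u=np.mgrid[:480,:640]; D=c['depth']
    P=np.stack([(u-c['mtx'][0,2])/c['mtx'][0,0]*D,(v-c['mtx'][1,2])/c['mtx'][1,1]*D,D],-1)
    return (P-c['t'])@c['R']
E
python3 - <<'E'
from h import *
for n in('scene','side'):
    c=snap(n,n+'0'); print(n,-c['R'].T@c['t'],c['R'][2])
s=sense();print(s['clock'],s['tcp_pos'],s['orientation'],s['ft_force'],s['grip_width'])
E
```

```text
scene [ 0.92260165 -0.27738476  0.65723053] [-0.46320095  0.22843401 -0.85630764]
side [0.39190699 0.6012773  0.56271368] [ 0.22950743 -0.81196283 -0.53669609]
0.1 [ 0.20846305 -0.61509843  0.24149281] [[ 3.21061116e-01 -6.00392044e-04  9.47058287e-01]
 [-9.47057205e-01  1.43578326e-03  3.21061659e-01]
 [-1.55253330e-03 -9.99998789e-01 -1.07631436e-04]] [-0.42475873 -0.27530695 -0.17939735] 0.08540248387084065
```

View pics/scene0.png

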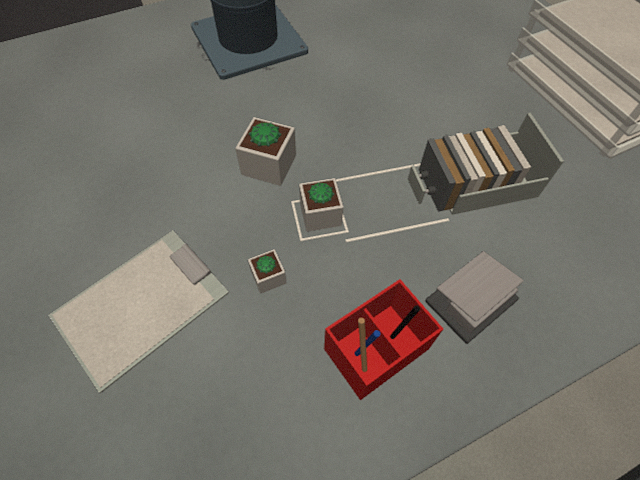

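View pics/side0.png

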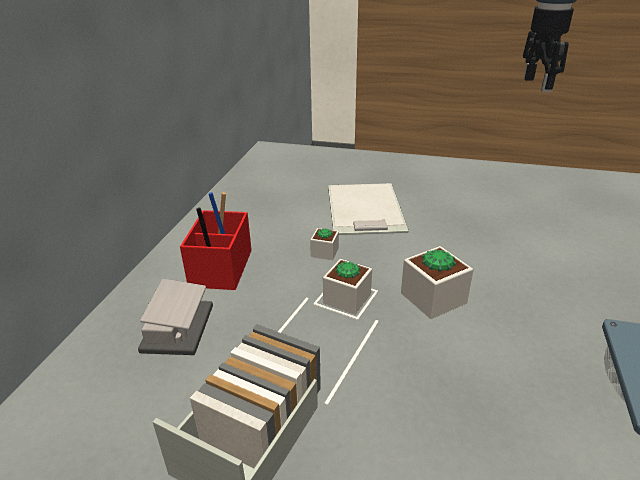

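Pots that could be meant: large (266,150), middle (321,203) inside the outline, small (266,270). I choose the middle one, and I'll measure it together with the rack, plate and tapes.

```bash
python3 - <<'E'
from h import *
for n in('scene','side'):
    c=pickle.load(open(n+'0.pkl','rb'));P=cloud(c)
    hsv=cv2.cvtColor(c['img'],cv2.COLOR_BGR2HSV)
    u0,v0=(321,190) if n=='scene' else (347,270)
    # pot top: points at height 50..66 near the middle pot
    a=ray(c,u0,v0,.06)
    near=np.hypot(P[...,0]-a[0],P[...,1]-a[1])<.055
    m=near&(P[...,2]>.05)&(P[...,2]<.064)&(c['depth']>0)
    q=P[m]; r=cv2.minAreaRect((q[:,:2]*1000).astype(np.float32)); print(n,'pot top rect',m.sum(),r,np.median(q[:,2]))
    # tape: bright low
    w=(hsv[...,2]>185)&(hsv[...,1]<60)
    k,l,st,ce=cv2.connectedComponentsWithStats(w.astype(np.uint8))
    for i in range(1,k):
        if st[i,4]>60:
            v,u=np.where(l==i); X=np.array([ray(c,a,b,0)for a,b in zip(u,v)])[:,:2]*1000
            r=cv2.minAreaRect(X.astype(np.float32)); print(st[i],np.round(ce[i]),np.round(r[0]),np.round(r[1]),round(r[2],1))
    print('other px heights',[ (p,np.round(P[p[1],p[0]]*1000)) for p in ([(266,150),(266,260),(417,180),(421,185),(440,170),(425,180)] if n=='scene' else [(437,262),(325,235),(290,335)])])
c=pickle.load(open('scene0.pkl','rb'));i=c['img'][100:260,270:570];cv2.imwrite('pics/crop1.png',cv2.resize(i,None,fx=2.6,fy=2.6,interpolation=cv2.INTER_CUBIC))
E
```

```text
scene pot top rect 875 ((525.38134765625, -73.7296371459961), (64.21711730957031, 65.09666442871094), 75.40636444091797) 0.05753996448549164
[555  15  85  66 117] [599.  48.] [381. 720.] [  5. 268.] 89.9
[532  35  98  81 183] [583.  78.] [435. 616.] [299.   9.] 0.1
[519  59  98  81 213] [573. 105.] [480. 544.] [276.  37.] 0.0
[237 118  57  41 189] [264. 144.] [311. -90.] [89. 90.] 44.2
[499 126  31  42 200] [513. 146.] [549. 344.] [ 12. 111.] 77.5
[476 131  30  43 272] [491. 152.] [540. 293.] [ 12. 113.] 77.5
[457 133  28  44 262] [470. 154.] [527. 254.] [ 12. 114.] 77.5
[460 152  17  27 111] [468. 167.] [548. 232.] [10. 67.] 77.4
[300 165 112  48 303] [347. 186.] [506.  20.] [219.  68.] 75.9
[292 200  57  41 206] [314. 226.] [528. -77.] [86. 86.] 76.2
[346 218 103  24 244] [397. 230.] [615.  34.] [188.   5.] 77.4
[ 105  241   98  114 2355] [146. 299.] [ 546. -392.] [148. 147.] 16.8
[249 250  35  33  95] [268. 270.] [ 579. -201.] [47. 46.] 88.3
[189 289  24  28 162] [202. 301.] [ 594. -324.] [21. 47.] 25.0
other px heights [((266, 150), array([ 408., -121.,   74.])), ((266, 260), arr
[... 743 characters left out ...]
3 289  65  30 223] [347. 305.] [529. -74.] [87. 88.] 76.2
[278 297  31  36 139] [293. 315.] [606.  -8.] [98.  6.] 77.3
[324 320  54  85 368] [350. 363.] [487.  66.] [191.   6.] 77.5
[142 323  30   8 126] [155. 327.] [817.  78.] [50. 12.] 5.3
[231 343  75  36 969] [268. 360.] [614. 102.] [ 26. 120.] 77.5
[213 369  72  36 559] [249. 386.] [624. 157.] [ 14. 117.] 76.7
[243 379  73 101 441] [273. 440.] [559. 205.] [174.  20.] 77.4
[190 390  76  41 780] [228. 410.] [637. 203.] [ 15. 118.] 77.5
[153 411  89  54 570] [196. 439.] [653. 243.] [ 37. 140.] 77.1
other px heights [((437, 262), array([381., -88.,  90.])), ((325, 235), array([ 596., -188.,   50.])), ((290, 335), array([595.,  45.,   2.]))]
```

View pics/crop1.png

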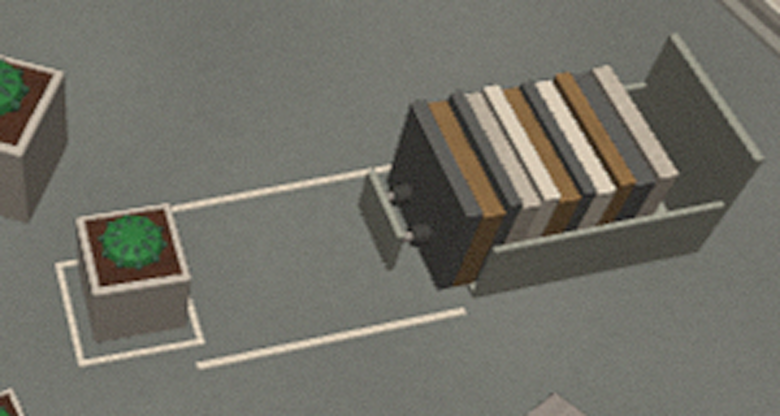

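Crop: the middle pot stands at about (135,270) inside its outline. The end plate is at about (385,220), on two rods in front of the row. Lane direction is about 77.45°, pot yaw about 75.3° and pot centre about (525,-71) mm. Moving above it now.

{"api": "arm_command", "payload": {
  "rows": [
    {"x": 20, "y": 34, "z": 0, "wz": 0.06},
    {"x": 40, "y": 68, "z": 0, "wz": 0.12},
    {"x": 60, "y": 102, "z": 0, "wz": 0.19},
    {"x": 80, "y": 137, "z": 0, "wz": 0.25},
    {"x": 100, "y": 171, "z": 0, "wz": 0.31},
    {"x": 120, "y": 205, "z": 0, "wz": 0.37},
    {"x": 140, "y": 240, "z": 0, "wz": 0.44},
    {"x": 160, "y": 274, "z": 0, "wz": 0.5}
  ]
}}

```text
schema error: expected keys x, y, z, wx, wy, wz, hand
```

{"api": "arm_command", "payload": {
  "rows": [
    {"x": 20, "y": 34, "z": 0, "wz": 0.06},
    {"x": 40, "y": 68, "z": 0, "wz": 0.12},
    {"x": 60, "y": 102, "z": 0, "wz": 0.18},
    {"x": 80, "y": 137, "z": 0, "wz": 0.24},
    {"x": 100, "y": 171, "z": 0, "wz": 0.3},
    {"x": 120, "y": 205, "z": 0, "wz": 0.37},
    {"x": 140, "y": 240, "z": -5, "wz": 0.43},
    {"x": 157, "y": 270, "z": -10, "wz": 0.488}
  ]
}}

```text
schema error: expected keys x, y, z, wx, wy, wz, hand
```

{"api": "arm_command", "payload": {
  "rows": [
    {"x": 0},
    {"x": 0},
    {"x": 0},
    {"x": 0},
    {"x": 0},
    {"x": 0},
    {"x": 0},
    {"x": 0}
  ]
}}

```text
schema error: expected keys x, y, z, wx, wy, wz, hand
```

```bash
python3 - <<'E'
from h import *
s=sense();print(s['clock'],s['tcp_pos'],s['orientation'],s['ft_force'],s['q'])
c=snap('wrist','w1');print(-c['R'].T@c['t'],c['R'])
E
```

```text
0.1 [ 0.20846305 -0.61509843  0.24149281] [[ 3.21061116e-01 -6.00392044e-04  9.47058287e-01]
 [-9.47057205e-01  1.43578326e-03  3.21061659e-01]
 [-1.55253330e-03 -9.99998789e-01 -1.07631436e-04]] [-0.42475873 -0.27530695 -0.17939735] [67.48410872 30.77479113 -0.25425078 88.16347661  0.14844938 61.15122888
 -4.07903238]
[ 0.28111038 -0.59149485  0.37291986] [[ 0.32065984 -0.94719202 -0.00213334]
 [-0.90328623 -0.30647234  0.30024772]
 [-0.28504605 -0.09435037 -0.95385888]]
```

View pics/w1.png

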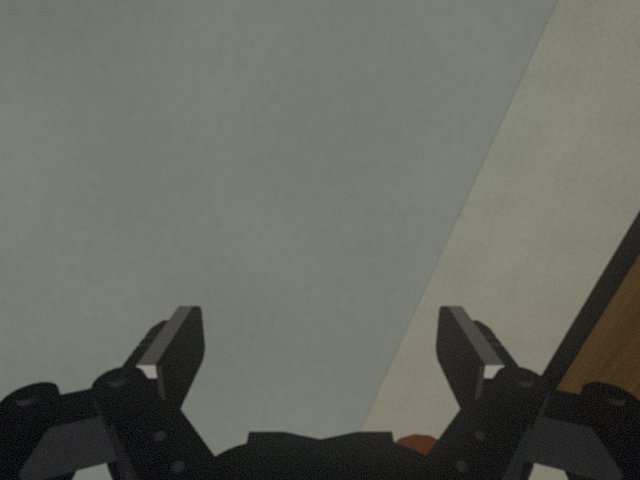

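Picture 4 (wrist, from the start pose) shows only bare counter: the moves were refused because every key is required. Sending them again with all keys.

{"api": "arm_command", "payload": {
  "rows": [
    {"x": 20, "y": 34, "z": 0, "wx": 0, "wy": 0, "wz": 0.06, "hand": 0},
    {"x": 40, "y": 68, "z": 0, "wx": 0, "wy": 0, "wz": 0.12, "hand": 0},
    {"x": 60, "y": 102, "z": 0, "wx": 0, "wy": 0, "wz": 0.19, "hand": 0},
    {"x": 80, "y": 137, "z": 0, "wx": 0, "wy": 0, "wz": 0.25, "hand": 0},
    {"x": 100, "y": 171, "z": 0, "wx": 0, "wy": 0, "wz": 0.31, "hand": 0},
    {"x": 120, "y": 205, "z": 0, "wx": 0, "wy": 0, "wz": 0.37, "hand": 0},
    {"x": 140, "y": 240, "z": 0, "wx": 0, "wy": 0, "wz": 0.44, "hand": 0},
    {"x": 160, "y": 274, "z": 0, "wx": 0, "wy": 0, "wz": 0.5, "hand": 0}
  ]
}}

```text
clock: 0.82
tcp_pos: [0.3691, -0.3396, 0.2423]
orientation: [[0.738, -0.0, 0.675], [-0.675, -0.0, 0.738], [-0.0, -1.0, -0.0]]
ft_force: [1.3, -0.3, -0.1]
grip_width: 0.0853
```

{"api": "arm_command", "payload": {
  "rows": [
    {"x": 20, "y": 34, "z": 0, "wx": 0, "wy": 0, "wz": 0.06, "hand": 0},
    {"x": 40, "y": 68, "z": 0, "wx": 0, "wy": 0, "wz": 0.12, "hand": 0},
    {"x": 60, "y": 102, "z": 0, "wx": 0, "wy": 0, "wz": 0.18, "hand": 0},
    {"x": 80, "y": 137, "z": 0, "wx": 0, "wy": 0, "wz": 0.24, "hand": 0},
    {"x": 100, "y": 171, "z": 0, "wx": 0, "wy": 0, "wz": 0.3, "hand": 0},
    {"x": 120, "y": 205, "z": 0, "wx": 0, "wy": 0, "wz": 0.37, "hand": 0},
    {"x": 140, "y": 240, "z": 0, "wx": 0, "wy": 0, "wz": 0.43, "hand": 0},
    {"x": 157, "y": 266, "z": 0, "wx": 0, "wy": 0, "wz": 0.488, "hand": 0}
  ]
}}

```text
clock: 1.48
tcp_pos: [0.5266, -0.072, 0.2424]
orientation: [[0.969, 0.0, 0.248], [-0.248, 0.001, 0.969], [0.0, -1.0, 0.001]]
ft_force: [-0.4, 0.3, -0.0]
grip_width: 0.0856
```

{"api": "arm_command", "payload": {
  "rows": [
    {"x": 0, "y": 0, "z": 0, "wx": 0, "wy": 0, "wz": 0, "hand": 0},
    {"x": 0, "y": 0, "z": 0, "wx": 0, "wy": 0, "wz": 0, "hand": 0},
    {"x": 0, "y": 0, "z": 0, "wx": 0, "wy": 0, "wz": 0, "hand": 0},
    {"x": 0, "y": 0, "z": 0, "wx": 0, "wy": 0, "wz": 0, "hand": 0},
    {"x": 0, "y": 0, "z": 0, "wx": 0, "wy": 0, "wz": 0, "hand": 0},
    {"x": 0, "y": 0, "z": 0, "wx": 0, "wy": 0, "wz": 0, "hand": 0},
    {"x": 0, "y": 0, "z": 0, "wx": 0, "wy": 0, "wz": 0, "hand": 0},
    {"x": 0, "y": 0, "z": 0, "wx": 0, "wy": 0, "wz": 0, "hand": 0}
  ]
}}

```text
clock: 2.15
tcp_pos: [0.5255, -0.0761, 0.2423]
orientation: [[0.967, 0.0, 0.254], [-0.254, -0.0, 0.967], [0.0, -1.0, -0.0]]
ft_force: [-0.7, 0.4, 0.6]
grip_width: 0.0854
```

```bash
python3 - <<'E'
from h import *
s=sense();print(s['clock'],s['tcp_pos'],s['orientation'],s['ft_force'],s['q'])
c=snap('wrist','w2');print(-c['R'].T@c['t'])
E
```

```text
2.15 [ 0.52551594 -0.0760756   0.24234921] [[ 9.67189969e-01  7.87046481e-05  2.54054241e-01]
 [-2.54054223e-01 -1.91206746e-04  9.67189958e-01]
 [ 1.24699230e-04 -9.99999979e-01 -1.64937998e-04]] [-0.69557994  0.40807825  0.62370335] [ 23.85168653  21.23861379 -25.56280142 105.0345777   10.86560869
  56.1212296  -21.00142622]
[ 0.54468111 -0.00250427  0.37376947]
```

View pics/w2.png

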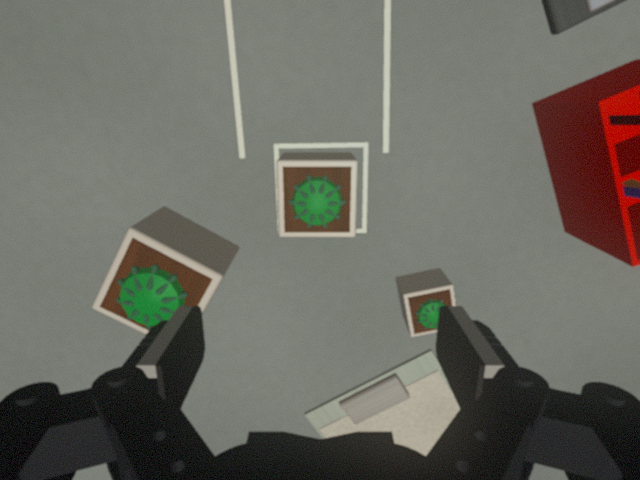

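Wrist view: the pot's top is at about (317,198), sitting left in its outline, with lane tapes at columns 235 and 386. The tidy (right) and the other pots clear the fingers. Next I measure pot centre and yaw at z = 58 mm, and the tapes.

```bash
python3 - <<'E'
from h import *
c=pickle.load(open('w2.pkl','rb'));hsv=cv2.cvtColor(c['img'],cv2.COLOR_BGR2HSV)
w=((hsv[...,2]>150)&(hsv[...,1]<60)).astype(np.uint8)
br=(((hsv[...,0]<16)&(hsv[...,1]>100)&(hsv[...,2]<150))|((hsv[...,0]>40)&(hsv[...,0]<85)&(hsv[...,1]>100))).astype(np.uint8)
for nm,m,z in(('white',w,0),('soil',br,.056)):
    k,l,st,ce=cv2.connectedComponentsWithStats(m)
    for i in range(1,k):
        if st[i,4]>150:
            v,u=np.where(l==i); zz=.058 if nm=='white' and abs(ce[i][0]-317)<15 and abs(ce[i][1]-200)<25 else z
            X=np.array([ray(c,a,b,zz)for a,b in zip(u,v)])[:,:2]*1000
            r=cv2.minAreaRect(X.astype(np.float32)); print(nm,st[i],np.round(ce[i]),np.round(r[0],1),np.round(r[1],1),round(r[2],2))
P=cloud(c);m=np.zeros((480,640),bool);m[140:245,265:375]=1
q=P[m&(P[...,2]>.05)&(P[...,2]<.0605)];r=cv2.minAreaRect((q[:,:2]*1000).astype(np.float32));print('depth',r)
E
```

```text
white [ 224    0   22  159 1140] [234.  78.] [478.   35.3] [129.3   6.4] 77.51
white [ 382    0    9  154 1097] [386.  76.] [606.5   3.9] [124.7   6.5] 77.39
white [ 273  142   96   95 2933] [323. 184.] [529.6 -64.7] [76.5 73.9] 76.08
white [  93  229  129  105 1789] [152. 274.] [ 336.8 -134.6] [101.3 101.2] 44.64
white [404 285  52  52 461] [425. 306.] [ 605.4 -228. ] [51.3 51.5] 87.82
white [ 306  352  153  103 7003] [398. 408.] [ 537.7 -357.1] [159.7 122.9] 16.85
soil [ 533   60  107  207 9506] [586. 158.] [ 738.  -111.9] [165.8  77.8] 88.69
soil [608 114  32  12 235] [624. 120.] [766.4 -70.7] [ 8.1 24.8] 77.16
soil [614 134  26  43 646] [628. 155.] [770.  -99.5] [19.3 28. ] 8.25
soil [ 284  168   66   63 3153] [316. 199.] [524.1 -71.1] [51.2 52. ] 75.25
soil [627 202  13  58 381] [635. 225.] [ 771.  -164.7] [51.   9.5] 88.69
soil [ 102  239  109   89 4938] [153. 287.] [ 366.8 -115.2] [72.3 72.2] 44.61
soil [410 291  41  41 931] [428. 310.] [ 596.3 -194.6] [34.4 34.9] 87.88
depth ((523.83837890625, -70.9735336303711), (64.64231872558594, 64.1180648803711), 75.20402526855469)
```

{"api": "arm_command", "payload": {
  "rows": [
    {"x": -3, "y": -0.7, "z": -15, "wx": 0, "wy": 0, "wz": 0, "hand": 0},
    {"x": -3, "y": -0.7, "z": -35, "wx": 0, "wy": 0, "wz": 0, "hand": 0},
    {"x": -3, "y": -0.7, "z": -60, "wx": 0, "wy": 0, "wz": 0, "hand": 0},
    {"x": -3, "y": -0.7, "z": -85, "wx": 0, "wy": 0, "wz": 0, "hand": 0},
    {"x": -3, "y": -0.7, "z": -110, "wx": 0, "wy": 0, "wz": 0, "hand": 0},
    {"x": -3, "y": -0.7, "z": -130, "wx": 0, "wy": 0, "wz": 0, "hand": 0},
    {"x": -3, "y": -0.7, "z": -140, "wx": 0, "wy": 0, "wz": 0, "hand": 0},
    {"x": -3, "y": -0.7, "z": -140, "wx": 0, "wy": 0, "wz": 0, "hand": 0}
  ]
}}

```text
clock: 2.87
tcp_pos: [0.5212, -0.0762, 0.1004]
orientation: [[0.967, -0.004, 0.253], [-0.253, 0.001, 0.967], [-0.004, -1.0, -0.0]]
ft_force: [-0.2, -0.1, 0.2]
grip_width: 0.0854
```

{"api": "arm_command", "payload": {
  "rows": [
    {"x": 0, "y": 0, "z": -10, "wx": 0, "wy": 0, "wz": 0, "hand": 0},
    {"x": 0, "y": 0, "z": -24, "wx": 0, "wy": 0, "wz": 0, "hand": 0},
    {"x": 0, "y": 0, "z": -38, "wx": 0, "wy": 0, "wz": 0, "hand": 0},
    {"x": 0, "y": 0, "z": -52, "wx": 0, "wy": 0, "wz": 0, "hand": 0},
    {"x": 0, "y": 0, "z": -66, "wx": 0, "wy": 0, "wz": 0, "hand": 0},
    {"x": 0, "y": 0, "z": -76, "wx": 0, "wy": 0, "wz": 0, "hand": 0},
    {"x": 0, "y": 0, "z": -82, "wx": 0, "wy": 0, "wz": 0, "hand": 0},
    {"x": 0, "y": 0, "z": -84, "wx": 0, "wy": 0, "wz": 0, "hand": 0}
  ]
}}

```text
clock: 3.53
tcp_pos: [0.5227, -0.0763, 0.018]
orientation: [[0.967, -0.0, 0.253], [-0.253, -0.0, 0.967], [-0.0, -1.0, -0.0]]
ft_force: [0.5, 0.1, 0.3]
grip_width: 0.0855
```

{"api": "arm_command", "payload": {
  "rows": [
    {"x": 0, "y": 0, "z": 0, "wx": 0, "wy": 0, "wz": 0, "hand": 15},
    {"x": 0, "y": 0, "z": 0, "wx": 0, "wy": 0, "wz": 0, "hand": 30},
    {"x": 0, "y": 0, "z": 0, "wx": 0, "wy": 0, "wz": 0, "hand": 45},
    {"x": 0, "y": 0, "z": 0, "wx": 0, "wy": 0, "wz": 0, "hand": 60},
    {"x": 0, "y": 0, "z": 0, "wx": 0, "wy": 0, "wz": 0, "hand": 75},
    {"x": 0, "y": 0, "z": 0, "wx": 0, "wy": 0, "wz": 0, "hand": 90},
    {"x": 0, "y": 0, "z": 0, "wx": 0, "wy": 0, "wz": 0, "hand": 100},
    {"x": 0, "y": 0, "z": 0, "wx": 0, "wy": 0, "wz": 0, "hand": 100}
  ],
  "newtons": 25
}}

```text
clock: 4.2
tcp_pos: [0.5229, -0.0764, 0.0189]
orientation: [[0.967, 0.001, 0.253], [-0.253, -0.0, 0.967], [0.001, -1.0, -0.0]]
ft_force: [-1.8, -0.6, 6.1]
grip_width: 0.0637
```

```bash
python3 - <<'E'
from h import *
s=sense();print(s['clock'],s['tcp_pos'],s['ft_force'],s['moment'],s['grip_width'])
a=snap('side','s3')['img'];b=snap('wrist','w3')['img']
cv2.imwrite('pics/m3.png',np.hstack([cv2.resize(a[200:400,220:540],(400,250)),cv2.resize(b,(400,300))[:250]]))
E
```

```text
4.2 [ 0.52294689 -0.07635624  0.01891424] [-1.79506664 -0.5854763   6.05619574] [0.03168964 0.3408587  0.01427109] 0.06369159859009146
```

View pics/m3.png

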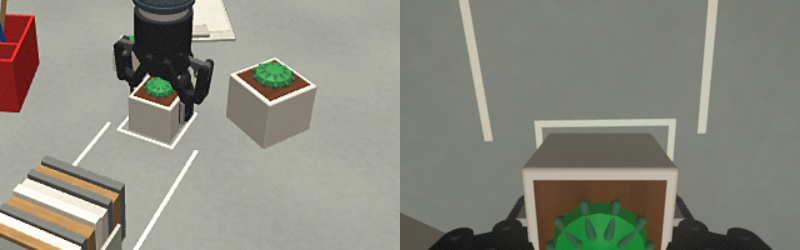

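Gripped at 63.7 mm, and the views show the pot between the pads with the plate path clear. Sliding up the lane, with the 2° squaring turn early on.

{"api": "arm_command", "payload": {
  "rows": [
    {"x": -0.6, "y": 2, "z": 0, "wx": 0, "wy": 0, "wz": 0.01, "hand": 100},
    {"x": -0.4, "y": 6, "z": 0, "wx": 0, "wy": 0, "wz": 0.02, "hand": 100},
    {"x": 0.8, "y": 12, "z": 0, "wx": 0, "wy": 0, "wz": 0.03, "hand": 100},
    {"x": 2.5, "y": 19, "z": 0, "wx": 0, "wy": 0, "wz": 0.037, "hand": 100},
    {"x": 4.3, "y": 27, "z": 0, "wx": 0, "wy": 0, "wz": 0.037, "hand": 100},
    {"x": 6.1, "y": 35, "z": 0, "wx": 0, "wy": 0, "wz": 0.037, "hand": 100},
    {"x": 7.9, "y": 43, "z": 0, "wx": 0, "wy": 0, "wz": 0.037, "hand": 100},
    {"x": 9.7, "y": 51, "z": 0, "wx": 0, "wy": 0, "wz": 0.037, "hand": 100}
  ]
}}

```text
clock: 4.97
tcp_pos: [0.5325, -0.0293, 0.019]
orientation: [[0.975, -0.0, 0.22], [-0.22, -0.005, 0.975], [0.001, -1.0, -0.005]]
ft_force: [-1.9, -9.2, 10.4]
grip_width: 0.0637
```

{"api": "arm_command", "payload": {
  "rows": [
    {"x": 1.8, "y": 8, "z": 0, "wx": 0, "wy": 0, "wz": 0, "hand": 100},
    {"x": 3.6, "y": 16, "z": 0, "wx": 0, "wy": 0, "wz": 0, "hand": 100},
    {"x": 5.3, "y": 24, "z": 0, "wx": 0, "wy": 0, "wz": 0, "hand": 100},
    {"x": 7.1, "y": 32, "z": 0, "wx": 0, "wy": 0, "wz": 0, "hand": 100},
    {"x": 8.9, "y": 40, "z": 0, "wx": 0, "wy": 0, "wz": 0, "hand": 100},
    {"x": 10.2, "y": 46, "z": 0, "wx": 0, "wy": 0, "wz": 0, "hand": 100},
    {"x": 11.1, "y": 50, "z": 0, "wx": 0, "wy": 0, "wz": 0, "hand": 100},
    {"x": 11.1, "y": 50, "z": 0, "wx": 0, "wy": 0, "wz": 0, "hand": 100}
  ]
}}

```text
clock: 5.63
tcp_pos: [0.5439, 0.0225, 0.019]
orientation: [[0.976, 0.0, 0.218], [-0.218, -0.003, 0.976], [0.001, -1.0, -0.003]]
ft_force: [-1.3, -5.9, 8.2]
grip_width: 0.0638
```

```bash
python3 - <<'E'
from h import *
s=sense();print(s['clock'],s['tcp_pos'],s['ft_force'],s['moment'],s['grip_width'])
p=s['tcp_pos']*1000;d=np.array([.2173,.9761]);n=np.array([.9761,-.2173]);print('s,lat',d@p[:2],n@p[:2],'yaw',np.degrees(np.arctan2(*s['orientation'][[1,0],2])))
c=snap('wrist','w4');snap('scene','sc4')
hsv=cv2.cvtColor(c['img'],cv2.COLOR_BGR2HSV)
w=((hsv[...,2]>150)&(hsv[...,1]<60)).astype(np.uint8)
k,l,st,ce=cv2.connectedComponentsWithStats(w)
for i in range(1,k):
    if st[i,4]>150:
        v,u=np.where(l==i);X=np.array([ray(c,a,b,0)for a,b in zip(u,v)])[:,:2]*1000
        r=cv2.minAreaRect(X.astype(np.float32)); print(st[i],np.round(ce[i]),np.round(r[1],1),round(r[2],2),'lat',n@r[0])
P=cloud(c)*1000;S=P[...,:2]@d;L=P[...,:2]@n
m=(abs(L-526)<28)&(P[...,2]>15)&(P[...,2]<54)&(c['depth']>0)&(S>170)
h,e=np.histogram(S[m],np.arange(170,300,2));print([(int(a),b) for a,b in zip(e,h) if b>20])
E
```

```text
5.6333 [0.54392926 0.02249609 0.0189545 ] [-1.27581605 -5.87261114  8.15880005] [-0.83869169  0.25394154 -0.0501461 ] 0.06383668162432947
s,lat 140.15426029565705 526.0409529963616 yaw 77.38823806131659
[ 108    0   63  354 5211] [139. 169.] [135.5   5.7] 77.41 lat 458.6835310317993
[ 466    0   58  352 5080] [494. 167.] [134.7   5.6] 77.41 lat 591.0752616325378
[242  29  14  43 386] [249.  51.] [13.2  3.9] 77.82 lat 501.63817689285275
[378  29  13  43 362] [384.  51.] [13.2  3.7] 76.12 lat 548.151243585968
[ 192   78  248   19 4115] [315.  86.] [ 6. 87.] 77.37 lat 524.5169689910889
[ 192  271  258  145 7851] [321. 307.] [ 71.5 111.3] 77.32 lat 526.208582485199
[(176, np.int64(7468)), (178, np.int64(393)), (216, np.int64(398)), (218, np.int64(2132)), (220, np.int64(2218)), (222, np.int64(2017)), (224, np.int64(194)), (226, np.int64(418)), (228, np.int64(412)), (230, np.int64(428)), (232, np.int64(433)), (234, np.int64(809)), (236, np.int64(1009)), (238, np.int64(952)), (240, np.int64(865)), (242, np.int64(64))]
```

View pics/w4.png

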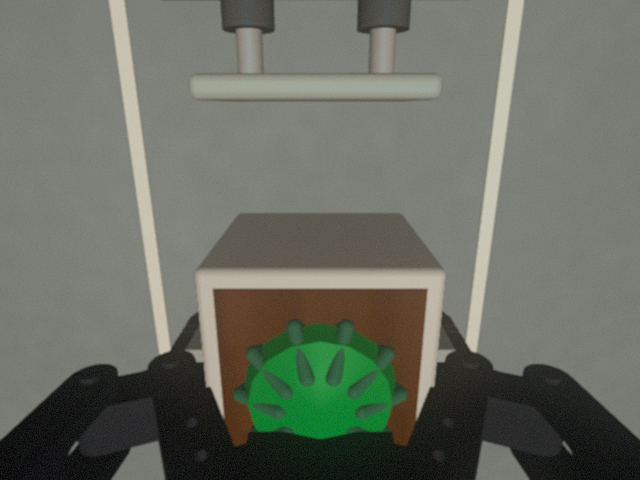

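Picture 7: pot square in the lane at about (321,307). Plate edge is at row 86, columns 192–440, so the gap is about 40 mm. The tape middle is about 1 mm left of the pot. Closing in, with that shift.

{"api": "arm_command", "payload": {
  "rows": [
    {"x": 0.5, "y": 5, "z": 0, "wx": 0, "wy": 0, "wz": 0, "hand": 100},
    {"x": 1.3, "y": 10, "z": 0, "wx": 0, "wy": 0, "wz": 0, "hand": 100},
    {"x": 2.4, "y": 15, "z": 0, "wx": 0, "wy": 0, "wz": 0, "hand": 100},
    {"x": 3.5, "y": 20, "z": 0, "wx": 0, "wy": 0, "wz": 0, "hand": 100},
    {"x": 4.6, "y": 25, "z": 0, "wx": 0, "wy": 0, "wz": 0, "hand": 100},
    {"x": 5.4, "y": 29, "z": 0, "wx": 0, "wy": 0, "wz": 0, "hand": 100},
    {"x": 5.9, "y": 31, "z": 0, "wx": 0, "wy": 0, "wz": 0, "hand": 100},
    {"x": 6, "y": 31.4, "z": 0, "wx": 0, "wy": 0, "wz": 0, "hand": 100}
  ]
}}

```text
clock: 6.4
tcp_pos: [0.5498, 0.0524, 0.019]
orientation: [[0.976, -0.0, 0.219], [-0.219, -0.005, 0.976], [0.001, -1.0, -0.005]]
ft_force: [-2.3, -10.4, 11.8]
grip_width: 0.0638
```

```bash
cat > st.py <<'E'
from h import *
import sys
s=sense();p=s['tcp_pos']*1000;d=np.array([.2173,.9761]);n=np.array([.9761,-.2173])
print(s['clock'],'s,lat,z',d@p[:2],n@p[:2],p[2],'yaw',np.degrees(np.arctan2(*s['orientation'][[1,0],2])),'F along,lat,z',d@s['ft_force'][:2],n@s['ft_force'][:2],s['ft_force'][2])
c=snap('wrist',sys.argv[1]);P=cloud(c)*1000;S=P[...,:2]@d;L=P[...,:2]@n
ok=(abs(L-525)<25)&(c['depth']>0)
for nm,a,b in(('pot',54,60),('plate',46,53)):
    m=ok&(P[...,2]>a)&(P[...,2]<b)&(S>150)&(S<236); q=S[m]
    h,e=np.histogram(q,np.arange(150,240,1)); print(nm,[(int(x),int(y)) for x,y in zip(e,h) if y>15 and x>165])
g=cv2.cvtColor(c['img'],cv2.COLOR_BGR2GRAY)
print('col320 profile',[int(x) for x in g[:300:4,320]])
E
python3 st.py w5
```

```text
6.4 s,lat,z 170.63718713178437 525.2334110740813 19.005978856234943 yaw 77.32811090074877 F along,lat,z -10.670702016679861 0.03106769251851679 11.785714108215847
pot [(166, 122), (167, 95), (168, 70), (169, 50), (170, 23), (171, 25), (172, 26), (173, 37), (174, 70), (175, 109), (176, 92), (177, 107), (178, 137), (179, 116), (180, 130), (181, 139), (182, 145), (183, 116), (184, 140), (185, 153), (186, 148), (187, 227), (188, 309), (189, 330), (190, 362), (191, 412), (192, 421), (193, 521), (194, 619), (195, 668), (196, 664), (197, 679), (198, 696), (199, 690), (200, 698), (201, 696), (202, 786), (203, 894), (204, 717), (205, 724), (206, 840), (207, 1124), (208, 755)]
plate [(207, 387), (208, 1367), (217, 34), (218, 445), (219, 661), (220, 723), (221, 750), (222, 813), (223, 1233), (224, 174)]
col320 profile [126, 123, 115, 77, 96, 108, 109, 109, 106, 107, 111, 111, 109, 113, 110, 111, 112, 110, 110, 109, 111, 111, 115, 104, 78, 76, 131, 133, 133, 133, 131, 130, 133, 134, 131, 133, 133, 134, 133, 132, 136, 133, 135, 132, 114, 86, 84, 89, 84, 85, 92, 144, 163, 171, 170, 154, 93, 96, 97, 97, 98, 95, 99, 96, 94, 98, 96, 116, 164, 184, 189, 189, 149, 77, 78]
```

View pics/w5.png

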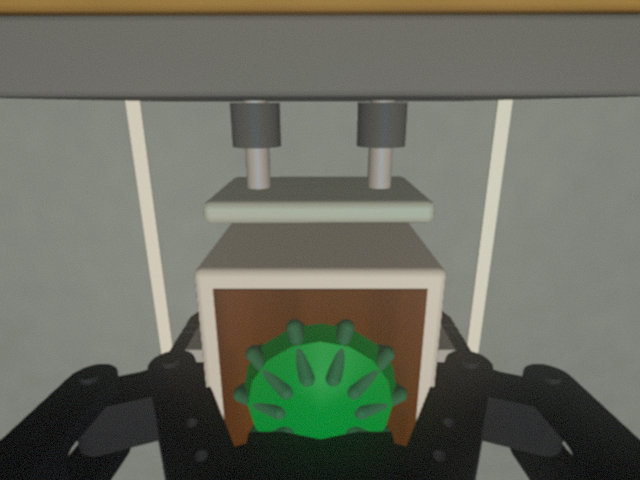

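Picture 8: pot's front top edge is at row 270 and plate top edge at row 212. Depth gives a gap of about 9 mm. Creeping on to first touch.

{"api": "arm_command", "payload": {
  "rows": [
    {"x": 0.2, "y": 1, "z": 0, "wx": 0, "wy": 0, "wz": 0, "hand": 100},
    {"x": 0.4, "y": 2, "z": 0, "wx": 0, "wy": 0, "wz": 0, "hand": 100},
    {"x": 0.7, "y": 2.9, "z": 0, "wx": 0, "wy": 0, "wz": 0, "hand": 100},
    {"x": 0.9, "y": 3.9, "z": 0, "wx": 0, "wy": 0, "wz": 0, "hand": 100},
    {"x": 1.1, "y": 4.9, "z": 0, "wx": 0, "wy": 0, "wz": 0, "hand": 100},
    {"x": 1.2, "y": 5.4, "z": 0, "wx": 0, "wy": 0, "wz": 0, "hand": 100},
    {"x": 1.3, "y": 5.9, "z": 0, "wx": 0, "wy": 0, "wz": 0, "hand": 100},
    {"x": 1.4, "y": 6.4, "z": 0, "wx": 0, "wy": 0, "wz": 0, "hand": 100}
  ]
}}

```text
clock: 7.12
tcp_pos: [0.551, 0.0574, 0.019]
orientation: [[0.975, -0.001, 0.221], [-0.221, -0.006, 0.975], [0.001, -1.0, -0.006]]
ft_force: [-2.6, -12.1, 12.9]
grip_width: 0.064
```

```bash
python3 st.py w6 | grep -v col
```

```text
7.1167 s,lat,z 175.71647144586743 525.3262085593865 19.04030371838175 yaw 77.25983900804738 F along,lat,z -12.393683093717675 0.05463568883328376 12.860860068705563
pot [(166, 115), (167, 130), (168, 118), (169, 113), (170, 117), (171, 108), (172, 102), (173, 77), (174, 44), (175, 31), (176, 21), (177, 27), (178, 36), (179, 58), (180, 98), (181, 102), (182, 121), (183, 119), (184, 116), (185, 122), (186, 139), (187, 144), (188, 139), (189, 130), (190, 127), (191, 154), (192, 219), (193, 292), (194, 326), (195, 380), (196, 404), (197, 438), (198, 471), (199, 594), (200, 665), (201, 703), (202, 676), (203, 680), (204, 697), (205, 680), (206, 723), (207, 729), (208, 920), (209, 741), (210, 719), (211, 797), (212, 1100), (213, 936)]
plate [(212, 207), (213, 1520), (217, 20), (218, 330), (219, 607), (220, 699), (221, 724), (222, 806), (223, 1268), (224, 231)]
```

{"api": "arm_command", "payload": {
  "rows": [
    {"x": 0.1, "y": 0.5, "z": 0, "wx": 0, "wy": 0, "wz": 0, "hand": 100},
    {"x": 0.2, "y": 1, "z": 0, "wx": 0, "wy": 0, "wz": 0, "hand": 100},
    {"x": 0.3, "y": 1.5, "z": 0, "wx": 0, "wy": 0, "wz": 0, "hand": 100},
    {"x": 0.4, "y": 2, "z": 0, "wx": 0, "wy": 0, "wz": 0, "hand": 100},
    {"x": 0.5, "y": 2.5, "z": 0, "wx": 0, "wy": 0, "wz": 0, "hand": 100},
    {"x": 0.6, "y": 2.9, "z": 0, "wx": 0, "wy": 0, "wz": 0, "hand": 100},
    {"x": 0.8, "y": 3.4, "z": 0, "wx": 0, "wy": 0, "wz": 0, "hand": 100},
    {"x": 0.9, "y": 3.9, "z": 0, "wx": 0, "wy": 0, "wz": 0, "hand": 100}
  ]
}}

```text
clock: 7.83
tcp_pos: [0.5518, 0.0611, 0.0191]
orientation: [[0.975, -0.001, 0.221], [-0.221, -0.007, 0.975], [0.0, -1.0, -0.007]]
ft_force: [-2.0, -12.0, 13.2]
grip_width: 0.0639
```

```bash
python3 st.py w7 | grep -v col
```

```text
7.8333 s,lat,z 179.58318481014985 525.3735511261826 19.081359280379715 yaw 77.25164399641743 F along,lat,z -12.128011264793622 0.6652788396777963 13.249028355925388
pot [(166, 85), (167, 93), (168, 101), (169, 115), (170, 124), (171, 103), (172, 124), (173, 124), (174, 111), (175, 102), (176, 100), (177, 85), (178, 42), (179, 29), (180, 21), (181, 24), (182, 48), (183, 66), (184, 83), (185, 109), (186, 129), (187, 110), (188, 124), (189, 130), (190, 155), (191, 139), (192, 131), (193, 140), (194, 131), (195, 160), (196, 226), (197, 305), (198, 332), (199, 366), (200, 413), (201, 437), (202, 510), (203, 607), (204, 644), (205, 693), (206, 680), (207, 689), (208, 694), (209, 706), (210, 717), (211, 788), (212, 875), (213, 727), (214, 728), (215, 848), (216, 1152), (217, 689)]
plate [(216, 466), (217, 1086), (218, 321), (219, 566), (220, 699), (221, 714), (222, 757), (223, 1282), (224, 269)]
```

Just about at touch (pot front about 217.6, plate about 218). Pressing on 6 mm, with a small correction of the drag-induced pitch and yaw lag.

{"api": "arm_command", "payload": {
  "rows": [
    {"x": 0.1, "y": 0.7, "z": 0, "wx": 0.001, "wy": 0, "wz": 0.001, "hand": 100},
    {"x": 0.3, "y": 1.5, "z": 0, "wx": 0.002, "wy": 0, "wz": 0.002, "hand": 100},
    {"x": 0.5, "y": 2.2, "z": 0, "wx": 0.003, "wy": 0, "wz": 0.003, "hand": 100},
    {"x": 0.6, "y": 2.9, "z": 0, "wx": 0.004, "wy": 0, "wz": 0.003, "hand": 100},
    {"x": 0.8, "y": 3.7, "z": 0, "wx": 0.005, "wy": 0, "wz": 0.003, "hand": 100},
    {"x": 1, "y": 4.4, "z": 0, "wx": 0.005, "wy": 0, "wz": 0.003, "hand": 100},
    {"x": 1.1, "y": 5.1, "z": 0, "wx": 0.005, "wy": 0, "wz": 0.003, "hand": 100},
    {"x": 1.3, "y": 5.9, "z": 0, "wx": 0.005, "wy": 0, "wz": 0.003, "hand": 100}
  ]
}}

```text
clock: 8.55
tcp_pos: [0.5532, 0.0667, 0.019]
orientation: [[0.976, -0.001, 0.218], [-0.218, -0.002, 0.976], [-0.001, -1.0, -0.002]]
ft_force: [-3.7, -12.9, 12.7]
grip_width: 0.0639
```

```bash
python3 st.py w8 | grep -v col | sed 's/pot .*(20[0-9], [0-9]*), (21/pot (21/'
```

```text
8.55 s,lat,z 185.3485636613599 525.4428701893179 18.952589296353928 yaw 77.41021610121362 F along,lat,z -13.339633704028333 -0.7808542639009984 12.701410237624781
pot (210, 686), (211, 689), (212, 688), (213, 681), (214, 703), (215, 716), (216, 694), (217, 908), (218, 773), (219, 721), (220, 748), (221, 885), (222, 1374), (223, 144)]
plate [(222, 1009), (223, 457), (224, 599), (225, 674), (226, 689), (227, 806), (228, 1345), (229, 95)]
```

{"api": "arm_command", "payload": {
  "rows": [
    {"x": 0.1, "y": 0.7, "z": 0, "wx": 0, "wy": 0, "wz": 0, "hand": 100},
    {"x": 0.3, "y": 1.4, "z": 0, "wx": 0, "wy": 0, "wz": 0, "hand": 100},
    {"x": 0.5, "y": 2.1, "z": 0, "wx": 0, "wy": 0, "wz": 0, "hand": 100},
    {"x": 0.6, "y": 2.8, "z": 0, "wx": 0, "wy": 0, "wz": 0, "hand": 100},
    {"x": 0.8, "y": 3.5, "z": 0, "wx": 0, "wy": 0, "wz": 0, "hand": 100},
    {"x": 0.9, "y": 4.2, "z": 0, "wx": 0, "wy": 0, "wz": 0, "hand": 100},
    {"x": 1.1, "y": 4.9, "z": 0, "wx": 0, "wy": 0, "wz": 0, "hand": 100},
    {"x": 1.1, "y": 4.9, "z": 0, "wx": 0, "wy": 0, "wz": 0, "hand": 100}
  ]
}}

```text
clock: 9.27
tcp_pos: [0.5542, 0.0714, 0.019]
orientation: [[0.976, -0.001, 0.218], [-0.218, -0.002, 0.976], [-0.001, -1.0, -0.002]]
ft_force: [-3.8, -12.5, 12.6]
grip_width: 0.064
```

```bash
python3 st.py w9 | grep -v col | sed 's/pot .*(20[0-9], [0-9]*), (21/pot (21/'
```

```text
9.2667 s,lat,z 190.14225921116665 525.4281256134532 18.9652921657537 yaw 77.40690925400658 F along,lat,z -13.01568388202797 -0.9575362710088755 12.564726181927812
pot (210, 397), (211, 408), (212, 489), (213, 585), (214, 633), (215, 666), (216, 673), (217, 696), (218, 703), (219, 708), (220, 695), (221, 719), (222, 943), (223, 717), (224, 745), (225, 792), (226, 932), (227, 1255), (228, 34)]
plate [(227, 1125), (228, 468), (229, 580), (230, 683), (231, 733), (232, 811), (233, 1234)]
```

Plate pushed in about 9.7 mm. Before opening, I ease off the stored arm force.

{"api": "arm_command", "payload": {
  "rows": [
    {"x": 0, "y": -0.2, "z": 0.1, "wx": 0, "wy": 0, "wz": 0, "hand": 100},
    {"x": -0.1, "y": -0.4, "z": 0.2, "wx": 0, "wy": 0, "wz": 0, "hand": 100},
    {"x": -0.1, "y": -0.6, "z": 0.3, "wx": 0, "wy": 0, "wz": 0, "hand": 100},
    {"x": -0.2, "y": -0.8, "z": 0.4, "wx": 0, "wy": 0, "wz": 0, "hand": 100},
    {"x": -0.2, "y": -0.8, "z": 0.5, "wx": 0, "wy": 0, "wz": 0, "hand": 100},
    {"x": -0.2, "y": -0.8, "z": 0.5, "wx": 0, "wy": 0, "wz": 0, "hand": 100},
    {"x": -0.2, "y": -0.8, "z": 0.5, "wx": 0, "wy": 0, "wz": 0, "hand": 100},
    {"x": -0.2, "y": -0.8, "z": 0.5, "wx": 0, "wy": 0, "wz": 0, "hand": 100}
  ]
}}

```text
clock: 9.98
tcp_pos: [0.5542, 0.0714, 0.019]
orientation: [[0.976, -0.001, 0.218], [-0.218, -0.001, 0.976], [-0.0, -1.0, -0.001]]
ft_force: [-1.2, -10.7, 5.4]
grip_width: 0.064
```

```bash
python3 st.py w10 | grep -v col | sed 's/pot .*(20[0-9], [0-9]*), (21/pot (21/'
```

```text
9.9833 s,lat,z 190.13359645870037 525.4084735893437 18.961782981695375 yaw 77.42091455938383 F along,lat,z -10.699906858375245 1.102493894945058 5.440819478216803
pot (210, 404), (211, 407), (212, 493), (213, 555), (214, 672), (215, 685), (216, 673), (217, 695), (218, 706), (219, 691), (220, 697), (221, 714), (222, 934), (223, 731), (224, 736), (225, 786), (226, 932), (227, 1200), (228, 30)]
plate [(226, 16), (227, 1131), (228, 452), (229, 624), (230, 671), (231, 736), (232, 827), (233, 1201)]
```

{"api": "arm_command", "payload": {
  "rows": [
    {"x": -0.1, "y": -0.4, "z": 0.1, "wx": 0, "wy": 0, "wz": 0, "hand": 100},
    {"x": -0.2, "y": -0.8, "z": 0.2, "wx": 0, "wy": 0, "wz": 0, "hand": 100},
    {"x": -0.3, "y": -1.2, "z": 0.2, "wx": 0, "wy": 0, "wz": 0, "hand": 100},
    {"x": -0.4, "y": -1.6, "z": 0.2, "wx": 0, "wy": 0, "wz": 0, "hand": 100},
    {"x": -0.4, "y": -1.9, "z": 0.2, "wx": 0, "wy": 0, "wz": 0, "hand": 100},
    {"x": -0.4, "y": -1.9, "z": 0.2, "wx": 0, "wy": 0, "wz": 0, "hand": 100},
    {"x": -0.4, "y": -1.9, "z": 0.2, "wx": 0, "wy": 0, "wz": 0, "hand": 100},
    {"x": -0.4, "y": -1.9, "z": 0.2, "wx": 0, "wy": 0, "wz": 0, "hand": 100}
  ]
}}

```text
clock: 10.7
tcp_pos: [0.5542, 0.0716, 0.019]
orientation: [[0.976, 0.0, 0.216], [-0.216, 0.002, 0.976], [0.0, -1.0, 0.002]]
ft_force: [1.4, -5.6, 0.0]
grip_width: 0.0637
```

```bash
python3 st.py w11 | grep -v col | sed 's/pot .*(20[0-9], [0-9]*), (21/pot (21/'
```

```text
10.7 s,lat,z 190.27856687537152 525.3572685904456 18.95472892292012 yaw 77.50283392128975 F along,lat,z -5.14895476979754 2.601190225954298 0.016967405429812336
pot (210, 371), (211, 442), (212, 442), (213, 572), (214, 651), (215, 678), (216, 682), (217, 676), (218, 707), (219, 688), (220, 702), (221, 735), (222, 906), (223, 738), (224, 731), (225, 786), (226, 897), (227, 1319), (228, 69)]
plate [(227, 1040), (228, 487), (229, 595), (230, 687), (231, 696), (232, 806), (233, 1298), (234, 25)]
```

{"api": "arm_command", "payload": {
  "rows": [
    {"x": 0, "y": 0, "z": 0, "wx": 0, "wy": 0, "wz": 0, "hand": 60},
    {"x": 0, "y": 0, "z": 0, "wx": 0, "wy": 0, "wz": 0, "hand": 50},
    {"x": 0, "y": 0, "z": 0, "wx": 0, "wy": 0, "wz": 0, "hand": 40},
    {"x": 0, "y": 0, "z": 0, "wx": 0, "wy": 0, "wz": 0, "hand": 30},
    {"x": 0, "y": 0, "z": 0, "wx": 0, "wy": 0, "wz": 0, "hand": 15},
    {"x": 0, "y": 0, "z": 0, "wx": 0, "wy": 0, "wz": 0, "hand": 0},
    {"x": 0, "y": 0, "z": 0, "wx": 0, "wy": 0, "wz": 0, "hand": 0},
    {"x": 0, "y": 0, "z": 0, "wx": 0, "wy": 0, "wz": 0, "hand": 0}
  ]
}}

```text
clock: 11.42
tcp_pos: [0.5535, 0.0746, 0.019]
orientation: [[0.977, -0.0, 0.214], [-0.214, 0.005, 0.977], [-0.001, -1.0, 0.005]]
ft_force: [0.3, -0.4, 0.2]
grip_width: 0.0855
```

```bash
python3 st.py w12 | grep -v col | sed 's/pot .*(20[0-9], [0-9]*), (21/pot (21/'; python3 -c "
from h import *
print(sense()['grip_width'])"
```

```text
11.4167 s,lat,z 193.10941540469418 524.0853215491751 18.979280365137587 yaw 77.63410424729071 F along,lat,z -0.3476514508720451 0.41884067782587625 0.24195107082857342
pot (210, 383), (211, 417), (212, 470), (213, 555), (214, 647), (215, 667), (216, 653), (217, 666), (218, 703), (219, 664), (220, 691), (221, 683), (222, 929), (223, 735), (224, 680), (225, 790), (226, 901), (227, 1288), (228, 44)]
plate [(227, 1085), (228, 445), (229, 591), (230, 665), (231, 704), (232, 804), (233, 1264), (234, 17)]
0.08582391338144905
```

View pics/w12.png

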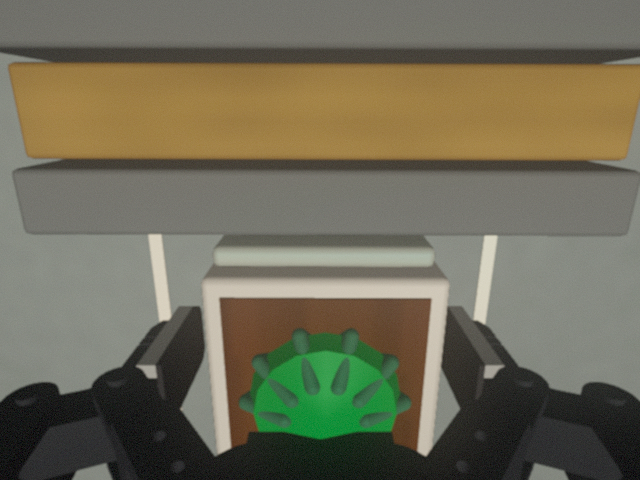

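Picture 9: fingers open on both sides of the pot (columns 205–445) and the plate is still pressed in (edge at row 255) with the pot square to it. Rising straight up.

{"api": "arm_command", "payload": {
  "rows": [
    {"x": 0.4, "y": -2, "z": 0, "wx": 0, "wy": 0, "wz": 0, "hand": 0},
    {"x": 0.4, "y": -3, "z": 4, "wx": 0, "wy": 0, "wz": 0, "hand": 0},
    {"x": 0.4, "y": -3, "z": 12, "wx": 0, "wy": 0, "wz": 0, "hand": 0},
    {"x": 0.4, "y": -3, "z": 24, "wx": 0, "wy": 0, "wz": 0, "hand": 0},
    {"x": 0.4, "y": -3, "z": 40, "wx": 0, "wy": 0, "wz": 0, "hand": 0},
    {"x": 0.4, "y": -3, "z": 60, "wx": 0, "wy": 0, "wz": 0, "hand": 0},
    {"x": 0.4, "y": -3, "z": 82, "wx": 0, "wy": 0, "wz": 0, "hand": 0},
    {"x": 0.4, "y": -3, "z": 105, "wx": 0, "wy": 0, "wz": 0, "hand": 0}
  ]
}}

```text
clock: 12.13
tcp_pos: [0.5539, 0.0716, 0.126]
orientation: [[0.977, 0.0, 0.214], [-0.214, 0.005, 0.977], [-0.001, -1.0, 0.005]]
ft_force: [-0.4, 0.5, 0.1]
grip_width: 0.0852
```

{"api": "arm_command", "payload": {
  "rows": [
    {"x": 0, "y": -8, "z": 20, "wx": 0, "wy": 0, "wz": 0, "hand": 0},
    {"x": 0, "y": -20, "z": 40, "wx": 0, "wy": 0, "wz": 0, "hand": 0},
    {"x": 0, "y": -35, "z": 55, "wx": 0, "wy": 0, "wz": 0, "hand": 0},
    {"x": 0, "y": -50, "z": 70, "wx": 0, "wy": 0, "wz": 0, "hand": 0},
    {"x": 0, "y": -65, "z": 80, "wx": 0, "wy": 0, "wz": 0, "hand": 0},
    {"x": 0, "y": -75, "z": 90, "wx": 0, "wy": 0, "wz": 0, "hand": 0},
    {"x": 0, "y": -80, "z": 95, "wx": 0, "wy": 0, "wz": 0, "hand": 0},
    {"x": 0, "y": -80, "z": 95, "wx": 0, "wy": 0, "wz": 0, "hand": 0}
  ]
}}

```text
clock: 12.8
tcp_pos: [0.5547, -0.0097, 0.2209]
orientation: [[0.976, 0.003, 0.216], [-0.216, 0.004, 0.976], [0.002, -1.0, 0.005]]
ft_force: [0.2, -0.8, 0.5]
grip_width: 0.0857
```

```bash
python3 - <<'E'
from h import *
s=sense();print(s['clock'],s['tcp_pos'],s['ft_force'])
c=snap('wrist','w13');b=snap('scene','sc13')['img']
d=np.array([.2173,.9761]);n=np.array([.9761,-.2173]);P=cloud(c)*1000;S=P[...,:2]@d;L=P[...,:2]@n;Z=P[...,2]
for nm,a,z,lo,hi in(('pot',53,61,155,230),('plate',46,53,229.5,240)):
    m=(abs(L-525)<45)&(Z>a)&(Z<z)&(S>lo)&(S<hi);q=P[m][:,:2]
    r=cv2.minAreaRect(q.astype(np.float32));print(nm,m.sum(),r,'s,lat',d@r[0],n@r[0],'z',np.median(Z[m]))
hsv=cv2.cvtColor(c['img'],cv2.COLOR_BGR2HSV);w=((hsv[...,2]>150)&(hsv[...,1]<60)).astype(np.uint8)
k,l,st,ce=cv2.connectedComponentsWithStats(w)
for i in range(1,k):
    if st[i,4]>300:
        v,u=np.where(l==i);X=np.array([ray(c,a,b,0)for a,b in zip(u,v)])[:,:2]*1000
        r=cv2.minAreaRect(X.astype(np.float32)); print(np.round(ce[i]),np.round(r[1],1),round(r[2],2),'lat',n@r[0])
cv2.imwrite('pics/m13.png',np.hstack([cv2.resize(c['img'],(400,300)),cv2.resize(b,(400,300))]))
E
```

```text
12.8 [ 0.55472915 -0.00972987  0.2209462 ] [ 0.24146115 -0.81071518  0.49085031]
pot 5766 ((555.2815551757812, 78.0889892578125), (65.08003997802734, 63.96143341064453), 77.43962097167969) s,lat 196.88534435424805 525.0415886413574 z 58.27274871560676
plate 509 ((562.3359985351562, 111.84418487548828), (3.6876766681671143, 59.327674865722656), 77.52017211914062) s,lat 231.36672133865355 524.5924267967224 z 50.79501531512048
[586.  63.] [ 42.9 103.2] 11.08 lat 761.0679266651154
[219. 119.] [190.4   6.3] 77.44 lat 458.8982374855041
[376. 119.] [190.6   6.5] 77.41 lat 591.1241794158935
[293.  41.] [ 3.7 66.5] 77.51 lat 522.01188985672
[294.  93.] [74.6 75.5] 77.47 lat 521.921414250183
[306. 266.] [87.4 87.5] 76.09 lat 530.7446769706726
[103. 348.] [101.9  37.6] 44.25 lat 325.2196033462524
[411. 393.] [51.4 51.6] 87.89 lat 639.8283232086181
[409. 439.] [23.4 41.9] 16.49 lat 641.717084274292
```

View pics/m13.png

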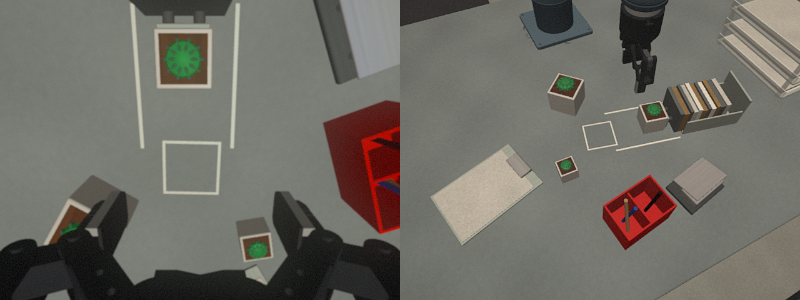

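Picture 10: the pot stands at (183,58) in the wrist half, against the plate. It is central (525.0 vs 525.0 mm) and square (77.44° vs 77.43°), and the bystanders are undisturbed. Handing in.

```bash
python3 -c "
from rig import hand_in
print(hand_in())"
```

```text
the job is handed in; nothing more can be done
None
```

The pot is standing against the sprung end plate with the plate pressed in about 9.7 mm, roughly half its travel. I handed the job in at 12.8 s on the robot's clock.

I gripped the middle-sized pot low across the lane and turned it about 2° to square it. I slid it up the lane and pressed the plate in past first touch. Then I eased off the arm's stored force, opened the fingers and rose clear.

**Final checks after letting go:**
- **Position:** the pot centre and lane middle both measured 525.0 mm across, and the pot's yaw was 77.44° against the lane's 77.43°.
- **Plate:** depth readings before release, just after opening and after rising clear showed no springing back beyond about 0.1 mm. The pot's top was at 58 mm, so it is standing flat.
- **Surroundings:** the arm was touching nothing, and the clipboard, tidy and hole punch look undisturbed.

**What was less than ideal:**
- **Refused calls:** the first three move calls were refused because I left out some keys; nothing moved.
- **First touch:** friction and up to about 13 N of downward load from the grip hid the touch in the force reading, so I took it from the depth images, good to about 1 mm.
- **Tilt and yaw:** drag pitched the tool by up to about 0.4° during the slide. I corrected that and a small yaw lag while pressing. I did not measure the pot's own tilt during the slide.

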